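# Pin the cream filler's barrel and draw its plunger back one portion

## Robot

A 6-joint arm with a two-finger parallel gripper is mounted at the origin on a cart in front of the work surface, level with it; the furniture and walls round the work are solid. World frame = base frame: x ahead of the robot, y to its left, z up, the work surface at z = 0. Lengths are in m, angles in rad, forces in N, time in s.
With the tool pointing down it reaches from about 0.35 to 0.775 m from the base axis. Payload 7.3 kg.
Tool frame: the origin (TCP) lies at the very end of the fingers, on their centre line; the grasp point (between the pads) lies 19 mm behind it; z points along the fingers, y is the line along which they close (so a half turn about z gives the same grasp; the last joint's range is limited). The gripper opens to 92 mm and grips with 3 to 60 N. Pads are 19 mm wide; open, the fingers measure 130 mm over their backs; the gripper's body (75 mm by 190 mm) begins 47 mm behind the grasp point.
Start: joints at [1.075, 0.342, 1.524, -0, 1.275, -0.146], TCP at [0.18, 0.493, 0.227] pointing down, gripper open.
Joint ranges: [-2.53, 2.53], [-0.77, 2.02], [0.04, 2.7], [-1, 4.14], [0.28, 2.66], [-3.11, 3.11]. Speed limits (rad/s): [2.57, 2.57, 3.14, 3.14, 3.14, 3.14].

## Interface

Orientations are given as [roll, pitch, yaw] about the fixed x, y, z axes, in that order (R = Rz(yaw) Ry(pitch) Rx(roll)).
In Python, from cell import robot gives the robot as it stands. The module is installed in compiled form; this text tells all that it offers.
- The arm moves only by the tool arm_command, never from a script. Its argument "moves" is a list of rows, each a list of 3 entries, a list of its own where there are three numbers: the shift along the tool's x, y, z in m, then the turn, a rotation vector about the tool's x, y, z in rad, then the finger opening in m, from 0 to 0.0918. In form: [[[dx, dy, dz], [ax, ay, az], claw], ...]. A call has exactly 5 rows; each row is the pose to reach, as a shift and turn from the pose commanded when the call began, along the tool's axes at that moment; what a row does not reach only later rows make up. A row lasts 1/10 s, in which the tool goes at most 50 mm and 8.59 degrees, less where a joint would pass 70% of its speed; a pose out of reach is approached as far as the arm can. A call with a gripper value outside its range is refused whole. The fingers move at their own pace and stop on an object; "squeeze" is the grip in N (left out, the last holds). Time passes only in rows, so rows that repeat a pose let the fingers close, or fill a call up. It gives the time, the measured TCP pose, the force, the opening and the grip force at its end, in the units of the state.
- robot.observe(): the state, without advancing time (a new reading comes with each control period).
- robot.read_camera(name): name is "scene" or "top"; returns the picture (420x560x3 uint8, red, green, blue); there is no depth.
- robot.camera_model(name): a dict with "fx", "fy", "cx", "cy" (pixels), "k1" (the pictures are not rectified: a ray, as slopes to the right and down, at radius r is drawn at 1 + k1 r^2 times it, then the intrinsics apply), "R" (3x3) and "t" (3): a world point X has camera coordinates R X + t. Camera axes: x right, y down, z forward; pixel columns grow to the right and rows downward; lengths in m; the calibration is good to about 2 mm. A picture is of the moment at which its call begins. camera_model takes no time and is no camera call.
- robot.hand_in(): hands the job in; it is judged then, once.
The state is a dict: "time": time; "qpos": joint angles; "qvel": joint speeds; "joint_efforts": joint torques, N m; "tool_pos": TCP position; "tool_rot": TCP orientation; "contact_force": force on the tool from outside, world axes, zero at the start; "torque": the same for the moment, N m; "opening": finger opening in m; "grip_force": force on a finger pad.
Only numpy, scipy, OpenCV 4.12 (cv2) and the standard library are available. Lean on these libraries where they do the work, as an engineer would, in place of code of your own. Each camera call takes 0.05 s, during which the arm holds its last target. There are 200 camera calls.

## Task

The cream filler has just been washed: take its locking pin from the drying block and push it fully home through the bridge into the lug of the barrel, so that the barrel cannot slide out, and let go of the pin. Then take the black knob and pull the spring-loaded plunger straight out along its bore, without wrenching it askew, to one portion: until the first of the two grooves round its rod has come clear of the barrel's bush while the second groove stays hidden inside; finish while still holding the plunger there against its spring. Do not pull on the plunger before the pin is home, and leave the spare nozzle and the other things standing where they are.

Things in the scene. Friction and masses are not known exactly. Their poses are not given: they have to be found in the camera images.
- filler: Steel cream filler, base 270 x 112 mm, standing firm. Origin on the worktop under the barrel's axis, which is 72 mm up; +x along the barrel from the knob end (near the robot) to the nozzle (tip at x = 187 mm), z up. Barrel 66 mm thick. A bridge (36 mm along x, 100 mm along y, top at z = 136 mm) spans it at x = -50 mm; a hopper (92 mm across, rim at z = 186 mm) stands on it at x = 98 mm.
- bridge_hole (a point): Centre of the mouth of the vertical pin hole in the bridge's top face, 136 mm above the worktop. It is 13 mm wide with a 2 mm chamfer and goes through the 10 mm thick bridge, then, after a 2.5 mm gap, 21 mm deep through the square lug on top of the barrel, in line with it while the barrel is fully in.
- barrel (a joint): How far the barrel has slid out of the base towards the robot, in m: 0 fully in (as it starts), up to 0.06. Without the pin it slides out at 2.5 N, less than the plunger's spring.
- cap_face (a point): On the barrel's axis, at the front face of the white plastic bush (32 mm outer diameter, bore 18 mm, 40 mm long) in the barrel's cap, out of which the rod comes. Axes as the filler's: +x into the barrel.
- plunger: Loose plunger, 350 g: black spool-shaped knob, 16 mm rod, piston inside the barrel. Origin at the middle of the knob's waist (26 mm thick, 32 mm long, outer flange 42 mm, inner collar 34 mm), 71 mm up and at first 42 mm in front of cap_face; +x along the rod into the barrel, pulled towards -x. A spring draws it home: 4 N at the start, 7 N at 57 mm. 2 mm of play in the bore; binds if pulled askew.
- rod_groove (a point): Centre of the first groove (5 mm wide, 2.5 mm deep) round the plunger's rod, 87 mm from the plunger's origin along +x. At the start it is 45 mm inside cap_face, so it has come clear when the plunger is out by 48 mm. The second groove lies 30 mm farther in and begins to show when the plunger is out by 72 mm.
- drying_block: White plastic drying block, 80 x 150 mm, top at 34 mm above the worktop, standing firm. Origin on the worktop under its centre; its two holes (13 mm wide) lie at y = -36 mm and y = +36 mm; one holds the pin, the other the spare nozzle.
- lock_pin: Loose locking pin, 60 g, upright in one hole of the drying block. Origin on its axis at the underside of its steel collar (28 mm wide, 4 mm thick), level with the block's top; z up. Above the collar a round black grip 20 mm thick, up to 37 mm above the origin; below it a shaft 10 mm thick, 30 mm long, tapered at the tip. When home, the collar lies on the bridge's top face.
- spare_nozzle: Loose bare-steel cone nozzle, 32 mm flange, 48 mm tall above the block, standing in the other hole; stays where it is. Origin on its axis at the block's top.
- milk_jug: Bystander: steel milk jug, 94 x 125 mm, 116 mm tall. Origin under its centre.
- tomato: Bystander: tomato, 75 mm across, 79 mm tall. Origin under its centre.
- tumbler: Bystander: small glass tumbler standing upside down, 52 mm across, 70 mm tall. Origin under its centre.

How it is judged:
By the outcome, as a careful person would: the job done as asked, in the order asked, and still so for the second after the job is handed in, while the arm keeps its last pose, push and grip.
It also fails if it takes over 51 s, if anything falls off the work surface, if the arm or the gripper's body presses on something with over 40 N, if the wrist force passes 120 N, or if a joint passes its speed limit or range.

## Working session

There is one attempt and no reset: what is moved stays moved. The work goes in short steps, Python scripts to look and compute and a tool call to move; the robot and the scene stay as the last step left them, time stands still between calls to the robot, and variables do not carry over. Pictures are saved under pics/ and viewed, at most 10 in all, crops included, and the job is handed in when it is done.

Besides the shell and the picture viewer there is one more tool, called after ">>>" as name(argument=value, ...), one argument or row to a line, values as JSON. arm_command: Moves the arm, as the interface text tells. Its arguments: {"type":"object","properties":{"moves":{"type":"array"},"squeeze":{"type":"number"}},"required":["moves"]}

```bash
mkdir -p pics
python3 - <<'E'
from cell import robot
import cv2,numpy as np
s=robot.observe();print(s)
for n in("scene","top"):
    im=robot.read_camera(n);cv2.imwrite(f"pics/{n}0.png",im[:,:,::-1]);m=robot.camera_model(n);print(n,m)
E
```

```text
{'time': 0.0, 'qpos': array([ 1.07500415e+00,  3.42701450e-01,  1.52505251e+00,  1.01481040e-05,
        1.27538722e+00, -1.45993417e-01]), 'qvel': array([ 0.00026902,  0.00064456, -0.00226926,  0.00071221, -0.00165165,
        0.00077492]), 'joint_efforts': array([-1.30177123e-03, -4.31227720e+01, -2.44212806e+01,  7.16271345e-02,
        5.60293312e-02, -1.40899874e-04]), 'tool_pos': array([0.17969295, 0.49284318, 0.22604362]), 'tool_rot': array([-3.14006201e+00, -2.34873488e-04,  2.79179075e+00]), 'contact_force': array([ 0.37495826, -1.29725217,  0.94242498]), 'torque': array([-0.02336264, -0.01749699,  0.00787361]), 'grip_force': 0.0, 'opening': 0.091561140882954}
scene {'fx': 522.3610182294741, 'fy': 522.3610182294741, 'cx': 281.5055137518803, 'cy': 211.46878306846472, 'k1': -0.1670877198685806, 'R': array([[ 0.51638457, -0.85628783,  0.01086842],
       [-0.69975495, -0.42923545, -0.57105161],
       [ 0.49364965,  0.28727701, -0.82084221]]), 't': array([-0.31000474,  0.51848056,  1.00478756])}
top {'fx': 455.7736998954938, 'fy': 455.7736998954938, 'cx': 283.1354487832458, 'cy': 207.87344693841683, 'k1': -0.0417856654680263, 'R': array([[ 0.00260107, -0.9999848 , -0.00486184],
       [-0.9868478 , -0.00178101, -0.16164237],
       [ 0.16163125,  0.00521834, -0.98683743]]), 't': array([-0.00104477,  0.64346633,  1.02661182])}
```

View pics/scene0.png

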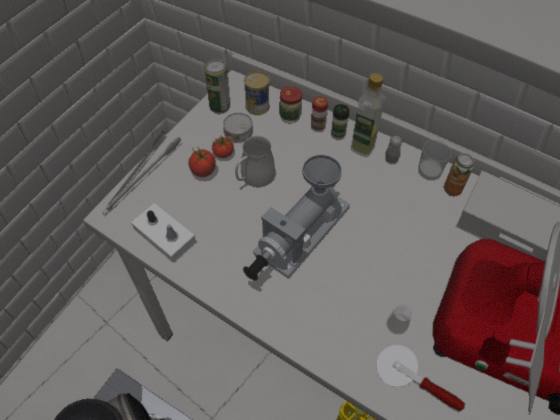

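View pics/top0.png

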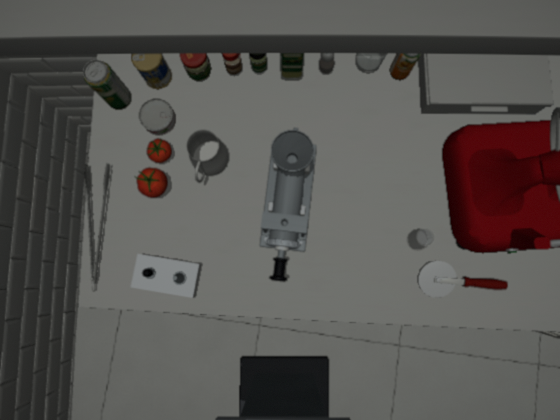

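The scene view shows the pin (black grip) at (152,215) and the nozzle at (171,230) in the block. The bridge hole is at about (283,223) and the knob at (257,266). In the top view the pin is at (148,272), the nozzle at (180,278), the hole at (284,223) and the knob at (280,269). I'll zoom in on the block and the filler to measure them.

```bash
cat > h.py <<'E'
import numpy as np,cv2
from cell import robot
def ray(n,uv):
    m=robot.camera_model(n);K=np.array([[m['fx'],0,m['cx']],[0,m['fy'],m['cy']],[0,0,1]])
    # invert d = s(1+k1 s^2)
    d=np.array([(uv[0]-m['cx'])/m['fx'],(uv[1]-m['cy'])/m['fy']]);s=d.copy()
    for _ in range(30): s=d/(1+m['k1']*(s@s))
    R=np.array(m['R']);t=np.array(m['t']);return -R.T@t,R.T@np.array([*s,1.])
def plane(n,uv,z):
    c,d=ray(n,uv);return c+d*(z-c[2])/d[2]
def tri(uvs,uvt):
    A=np.zeros((3,3));b=np.zeros(3)
    for n,uv in(("scene",uvs),("top",uvt)):
        c,d=ray(n,uv);d/=np.linalg.norm(d);P=np.eye(3)-np.outer(d,d);A+=P;b+=P@c
    return np.linalg.solve(A,b)
def px(n,X):
    m=robot.camera_model(n);p=np.array(m['R'])@X+m['t'];s=p[:2]/p[2];s=s*(1+m['k1']*(s@s));return s*[m['fx'],m['fy']]+[m['cx'],m['cy']]
E
python3 - <<'E'
import cv2,numpy as np
t=cv2.imread('pics/top0.png');s=cv2.imread('pics/scene0.png')
def c(im,x,y,w,h,k): return cv2.convertScaleAbs(cv2.resize(im[y:y+h,x:x+w],None,fx=k,fy=k,interpolation=cv2.INTER_CUBIC),alpha=1.8)
a=np.hstack([c(t,125,245,80,60,5),c(s,125,200,80,60,5)])
b=np.hstack([c(t,250,205,80,80,5)[:,:400],c(s,240,200,80,80,5)])
b=b[:300] if 0 else b
cv2.imwrite('pics/crop1.png',a);cv2.imwrite('pics/crop2.png',b)
E
```

```text
(no output)
```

View pics/crop1.png

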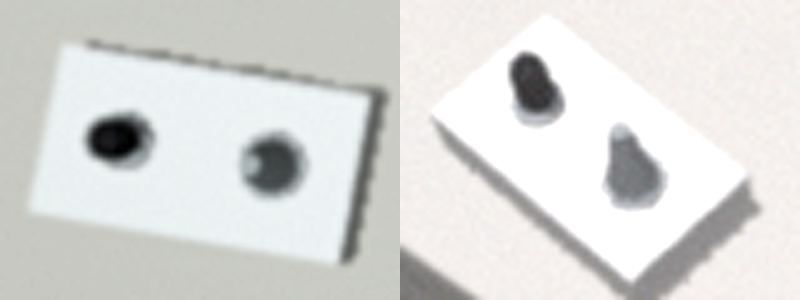

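View pics/crop2.png

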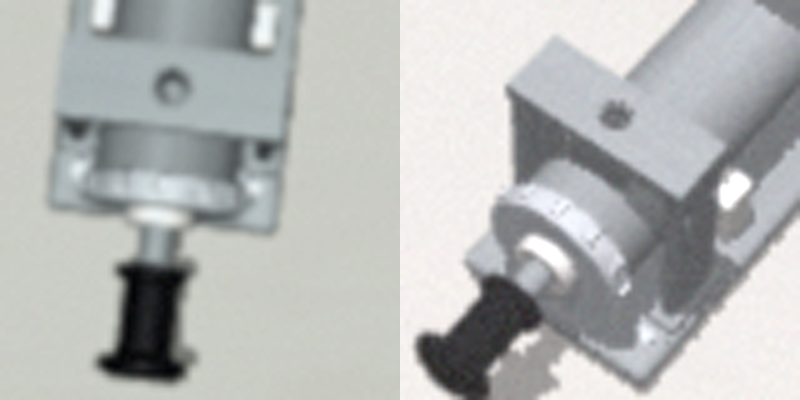

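Crop 1 shows the white block with clear corners. The pin's grip tops out near crop pixel (110,139) in the top view and (125,66) in the scene view. Crop 2 shows the bridge's corners and hole (top (173,87), scene (217,116)), and the knob with its flanges.

Run:
```python
from h import *
np.set_printoptions(precision=4,suppress=True)
f=lambda x,y,p:np.array([x+(p[0]+.5)/5-.5,y+(p[1]+.5)/5-.5])
T1=lambda *p:f(125,245,p);S1=lambda *p:f(125,200,p);T2=lambda *p:f(250,205,p);S2=lambda *p:f(240,200,p)
bt=[plane('top',T1(*p),.034)[:2] for p in[(63,43),(373,92),(342,263),(28,210)]]
bs=[plane('scene',S1(*p),.034)[:2] for p in[(147,13),(347,178),(230,282),(32,117)]]
for b in(bt,bs):
    b=np.array(b);c=b.mean(0);e=(b[1]+b[2]-b[0]-b[3])/2;L=np.linalg.norm(e)
    print('block',b.tolist(),c,L,'pin@',c-e/L*.036,'noz@',c+e/L*.036,np.degrees(np.arctan2(e[1],e[0])))
print('pin top',plane('top',T1(110,139),.071),plane('scene',S1(126,66),.071))
for n,p in(('top',T2(173,87)),('scene',S2(217,116))):print('hole',n,plane(n,p,.136))
print(tri(S2(217,116),T2(173,87)))
brt=np.array([plane('top',T2(*p),.136)[:2] for p in[(62,40),(285,62),(279,137),(56,117)]])
brs=np.array([plane('scene',S2(*p),.136)[:2] for p in[(155,37),(325,148),(283,198),(108,88)]])
for b in(brt,brs):
    e=(b[1]+b[2]-b[0]-b[3])/2;print('bridge c',b.mean(0),np.linalg.norm(e),np.degrees(np.arctan2(e[1],e[0])))
# knob blob: silhouettes
for n,o in(('top',(250,250,60,45)),('scene',(235,240,45,45))):
    im=cv2.imread(f'pics/{n}0.png');x,y,w,h=o;g=im[y:y+h,x:x+w].max(2);m=(g<38).astype(np.uint8)
    k,l,st,ce=cv2.connectedComponentsWithStats(m);i=1+st[1:,4].argmax();r=cv2.minAreaRect(np.argwhere(l==i)[:,::-1].astype(np.float32))
    print('knob',n,st[i],ce[i]+[x,y],r,plane(n,np.array(r[0])+[x,y],.071),plane(n,ce[i]+[x,y],.071))
print('bush', plane('top',T2(160,215),.088))
```

```text
block [[0.5363306670895791, 0.348149286170364], [0.5138255803890341, 0.19890218250146838], [0.43402708801134127, 0.21109302643138186], [0.45759372398142983, 0.36083137454504755]] [0.4854 0.2797] 0.1512571519031927 pin@ [0.4909 0.3153] noz@ [0.48   0.2442] -98.76000745393726
block [[0.534727312529059, 0.3469385590727522], [0.5082463358587171, 0.19747374553269048], [0.4303730225208552, 0.21061498435108894], [0.4529372362617738, 0.356308938361553]] [0.4816 0.2778] 0.14960291504882356 pin@ [0.4875 0.3133] noz@ [0.4757 0.2423] -99.43437867582398
pin top [0.4903 0.3121 0.071 ] [0.4867 0.3124 0.071 ]
hole top [ 0.5987 -0.0025  0.136 ]
hole scene [ 0.5961 -0.0048  0.136 ]
[ 0.5996 -0.0026  0.1297]
bridge c [ 0.5979 -0.0013] 0.09723708081569753 -95.31221780039911
bridge c [ 0.5957 -0.0049] 0.09838509308899282 -96.2347612464847
knob top [ 20   8  17  23 251] [279.1116 269.3625] ((29.069232940673828, 18.94615364074707), (16.00048065185547, 21.706077575683594), 7.125016689300537) [0.4994 0.0092 0.071 ] [0.4985 0.0091 0.071 ]
knob scene [  9  16  24  24 252] [255.6548 267.2659] ((21.5, 27.0), (14.849242210388184, 23.33452033996582), 45.0) [0.4976 0.0059 0.071 ] [0.496  0.0071 0.071 ]
bush [0.5468 0.0034 0.088 ]
```

>>> arm_command(
  moves=[
    [[-0.352,-0.062,0.1],[0,0,-0.245],0.05],
    [[-0.352,-0.062,0.1],[0,0,-0.245],0.05],
    [[-0.352,-0.062,0.1],[0,0,-0.245],0.05],
    [[-0.352,-0.062,0.1],[0,0,-0.245],0.05],
    [[-0.352,-0.062,0.1],[0,0,-0.245],0.05],
  ],
  squeeze=25,
)

```text
time: 0.6
tool_pos: [0.3857, 0.3738, 0.1599]
tool_rot: [-3.141, -0.0, 3.037]
contact_force: [0.9, 0.7, 0.1]
opening: 0.0567
grip_force: 0.0
```

>>> arm_command(
  moves=[
    [[-0.105,-0.048,0.04],[0,0,0],0.05],
    [[-0.105,-0.048,0.04],[0,0,0],0.05],
    [[-0.105,-0.048,0.04],[0,0,0],0.05],
    [[-0.105,-0.048,0.04],[0,0,0],0.05],
    [[-0.105,-0.048,0.04],[0,0,0],0.05],
  ],
)

```text
time: 1.1
tool_pos: [0.4834, 0.3162, 0.1202]
tool_rot: [-3.141, -0.001, 3.036]
contact_force: [-0.9, 0.5, -0.5]
opening: 0.0503
grip_force: 0.0
```

Run:
```python
from h import *
s=robot.observe();print(s['tool_pos'],s['tool_rot'],s['opening'])
a=[]
for n,(x,y) in(("top",(125,240)),("scene",(115,170))):
    im=robot.read_camera(n)[:,:,::-1];cv2.imwrite(f'pics/{n}1.png',im)
    a.append(cv2.convertScaleAbs(cv2.resize(im[y:y+80,x:x+80],None,fx=5,fy=5,interpolation=2),alpha=1.8))
    print(n,px(n,s['tool_pos']))
cv2.imwrite('pics/crop3.png',np.hstack(a))
```

```text
[0.48339104 0.3161838  0.12016627] [-3.14117535e+00 -1.45779171e-03  3.03575655e+00] 0.050307950662115436
top [137.84019478 275.09140754]
scene [143.73790746 201.39681549]
```

View pics/crop3.png

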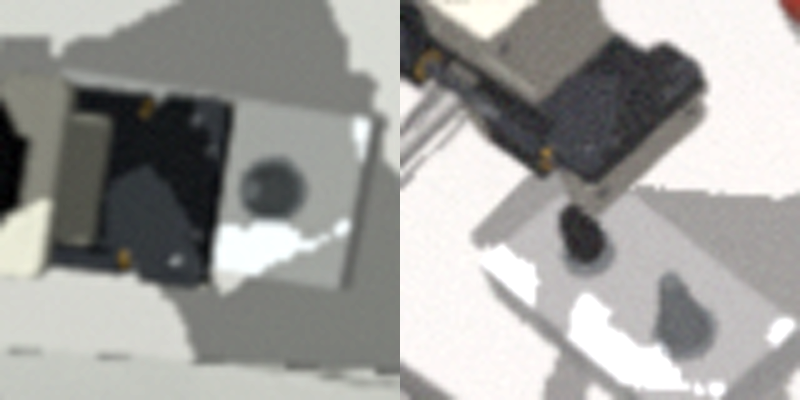

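The camera view shows the gripper above the pin, which is still upright at scene-crop (183,235), and the nozzle clear of the finger. I'll shift by a few mm and descend.

>>> arm_command(
  moves=[
    [[-0.005,-0.002,0.02],[0,0,0],0.05],
    [[-0.005,-0.002,0.045],[0,0,0],0.05],
    [[-0.005,-0.002,0.065],[0,0,0],0.05],
    [[-0.005,-0.002,0.076],[0,0,0],0.05],
    [[-0.005,-0.002,0.076],[0,0,0],0.05],
  ],
)

```text
time: 1.7
tool_pos: [0.4871, 0.3143, 0.0438]
tool_rot: [-3.141, -0.002, 3.038]
contact_force: [0.4, -0.1, 0.2]
opening: 0.05
grip_force: 0.0
```

>>> arm_command(
  moves=[
    [[0,0,0],[0,0,0],0.03],
    [[0,0,0],[0,0,0],0.02],
    [[0,0,0],[0,0,0],0.01],
    [[0,0,0],[0,0,0],0.01],
    [[0,0,0],[0,0,0],0.01],
  ],
)

```text
time: 2.2
tool_pos: [0.4889, 0.3141, 0.0453]
tool_rot: [3.141, 0.001, 3.037]
contact_force: [-1.5, 0.1, 3.9]
opening: 0.0191
grip_force: 25.0
```

>>> arm_command(
  moves=[
    [[0,0,-0.03],[0,0,0],0.01],
    [[0,0,-0.07],[0,0,0],0.01],
    [[0,0,-0.12],[0,0,0],0.01],
    [[0,0,-0.17],[0,0,0],0.01],
    [[0,0,-0.17],[0,0,0],0.01],
  ],
)

```text
time: 2.7
tool_pos: [0.4917, 0.3153, 0.2225]
tool_rot: [3.134, 0.012, 3.037]
contact_force: [-0.2, 1.5, -1.0]
opening: 0.0193
grip_force: 25.0
```

Run:
```python
from h import *
for i in range(2):
    robot.read_camera('top');s=robot.observe();print(s['tool_pos'],s['tool_rot'],s['contact_force'],s['opening'])
a=[]
for n in("top","scene"):
    im=robot.read_camera(n)[:,:,::-1];cv2.imwrite(f'pics/{n}2.png',im);x,y=(px(n,s['tool_pos'])-40).astype(int);x=max(x,0);y=max(y,0);print(n,x,y)
    a.append(cv2.convertScaleAbs(cv2.resize(im[y:y+80,x:x+80],None,fx=5,fy=5,interpolation=2),alpha=1.8))
cv2.imwrite('pics/crop4.png',np.hstack(a))
```

```text
[0.49018287 0.31461411 0.21862467] [3.13731165 0.00696026 3.03672634] [-0.17009262 -0.17396295 -0.99965304] 0.01944662392469372
[0.48891765 0.31398107 0.21586261] [3.14014425e+00 2.37022196e-03 3.03672789e+00] [-0.24516444 -0.2203402  -0.5211995 ] 0.019039857589253938
top 83 231
scene 97 135
```

View pics/crop4.png

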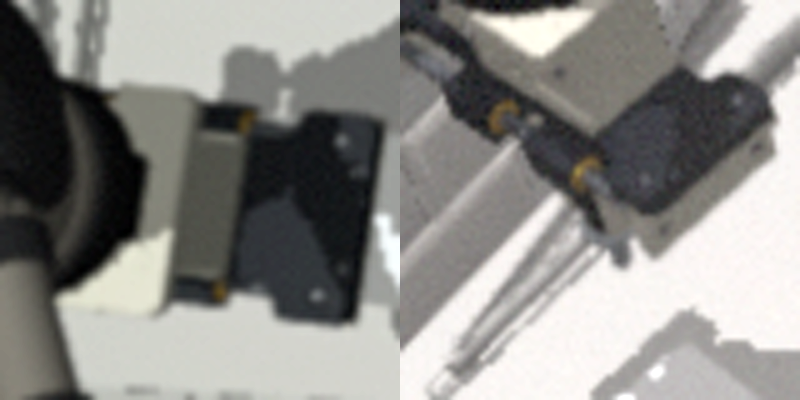

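The pin is held: its collar and shaft show under the fingers, with the tip at about crop (222,262). I'll check that position against the prediction.

Run:
```python
from h import *
s=robot.observe();p=s['tool_pos'];print(p)
for dz in(-.01,-.04):print(px('scene',p+[0,0,dz]),(px('scene',p+[0,0,dz])-[97,135]+.5)*5)
# black-holes: predicted pixel vs seen hole
print(plane('scene',[97+222/5-.4,135+262/5-.4],p[2]-.0385))
yaw=s['tool_rot'][2];R=np.array([[np.cos(yaw),np.sin(yaw)],[np.sin(yaw),-np.cos(yaw)]])
print(R.T@(np.array([.5973,-.0035])-p[:2]), R.T@(np.array([.5961,-.0048])-p[:2]))
```

```text
[0.48780856 0.31346607 0.2132356 ]
[138.52474222 179.07613169] [210.12371108 222.88065847]
[141.22215795 187.1219851 ] [223.61078976 263.10992549]
[0.4870839  0.31312905 0.1747356 ]
[-0.14207289 -0.30376169] [-0.14101558 -0.30518017]
```

>>> arm_command(
  moves=[
    [[-0.022,-0.045,0],[0,0,0],0.01],
    [[-0.042,-0.09,0],[0,0,0],0.01],
    [[-0.064,-0.135,0],[0,0,0],0.01],
    [[-0.085,-0.18,0],[0,0,0],0.01],
    [[-0.106,-0.225,0],[0,0,0],0.01],
  ],
)

```text
time: 3.4
tool_pos: [0.5699, 0.0771, 0.2126]
tool_rot: [-3.141, -0.004, 3.037]
contact_force: [1.1, 0.2, -0.7]
opening: 0.0193
grip_force: 25.0
```

>>> arm_command(
  moves=[
    [[-0.015,-0.03,0],[0,0,0],0.01],
    [[-0.025,-0.055,0],[0,0,0],0.01],
    [[-0.033,-0.073,0],[0,0,0],0.01],
    [[-0.036,-0.08,0],[0,0,0],0.01],
    [[-0.036,-0.08,0],[0,0,0],0.01],
  ],
)

```text
time: 3.9
tool_pos: [0.5974, -0.0049, 0.213]
tool_rot: [3.141, -0.003, 3.035]
contact_force: [-0.3, -0.3, -0.9]
opening: 0.019
grip_force: 25.0
```

Run:
```python
from h import *
for i in range(4): robot.read_camera('top')
im=robot.read_camera('scene')[:,:,::-1]
s=robot.observe();p=s['tool_pos'];print(p,s['tool_rot'])
print(px('scene',p+[0,0,-.04]), px('scene',p+[0,0,-.01]))
cv2.imwrite('pics/s3.png',cv2.convertScaleAbs(cv2.resize(im[160:260,230:330],None,fx=5,fy=5,interpolation=2),alpha=1.8))
yaw=s['tool_rot'][2];R=np.array([[np.cos(yaw),np.sin(yaw)],[np.sin(yaw),-np.cos(yaw)]])
print(R.T@(np.array([.5968,-.004])-p[:2]))
```

```text
[ 0.59761055 -0.0030982   0.21455987] [ 3.14131187e+00 -3.20378362e-04  3.03826537e+00]
[282.9258712  212.34875968] [283.10733886 204.45578119]
[ 0.00071321 -0.00098059]
```

View pics/s3.png

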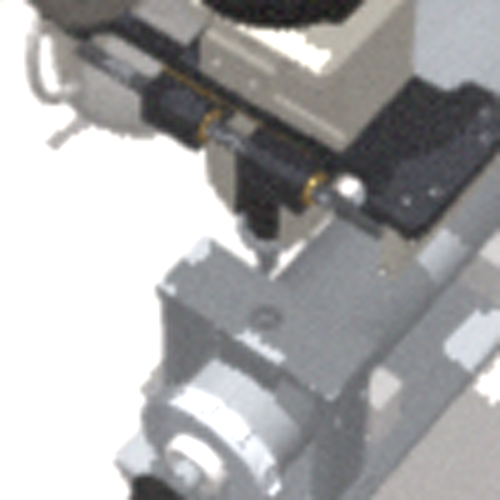

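The tip is at crop (267,270), right above the hole at (266,319), with columns aligned. I'll descend until the tip enters and check the force.

>>> arm_command(
  moves=[
    [[0.001,-0.001,0.015],[0,0,0],0.01],
    [[0.001,-0.001,0.03],[0,0,0],0.01],
    [[0.001,-0.001,0.04],[0,0,0],0.01],
    [[0.001,-0.001,0.046],[0,0,0],0.01],
    [[0.001,-0.001,0.05],[0,0,0],0.01],
  ],
)

```text
time: 4.65
tool_pos: [0.597, -0.0045, 0.1646]
tool_rot: [3.141, 0.001, 3.037]
contact_force: [0.9, 1.9, 0.7]
opening: 0.0189
grip_force: 25.0
```

>>> arm_command(
  moves=[
    [[0,0,0.005],[0,0,0],0.01],
    [[0,0,0.009],[0,0,0],0.01],
    [[0,0,0.013],[0,0,0],0.01],
    [[0,0,0.016],[0,0,0],0.01],
    [[0,0,0.017],[0,0,0],0.01],
  ],
)

```text
time: 5.15
tool_pos: [0.5972, -0.0045, 0.1477]
tool_rot: [3.14, 0.001, 3.037]
contact_force: [0.7, 5.0, 2.7]
opening: 0.0193
grip_force: 25.0
```

>>> arm_command(
  moves=[
    [[0,0.001,0],[0,0,0],0.01],
    [[0,0.001,0.001],[0,0,0],0.01],
    [[0,0.001,0.002],[0,0,0],0.01],
    [[0,0.001,0.003],[0,0,0],0.01],
    [[0,0.001,0.004],[0,0,0],0.01],
  ],
)

```text
time: 5.65
tool_pos: [0.5975, -0.0041, 0.1472]
tool_rot: [-3.142, 0.004, 3.037]
contact_force: [-7.8, 4.9, 24.2]
opening: 0.0191
grip_force: 25.0
```

>>> arm_command(
  moves=[
    [[0,0,-0.002],[0,0,0],0.02],
    [[0,0,-0.003],[0,0,0],0.05],
    [[0,0,-0.003],[0,0,0],0.05],
    [[0,0,-0.03],[0,0,0],0.05],
    [[0,0,-0.07],[0,0,0],0.05],
  ],
)

```text
time: 6.15
tool_pos: [0.5952, -0.0046, 0.2112]
tool_rot: [-3.141, -0.007, 3.036]
contact_force: [1.2, 0.6, 0.4]
opening: 0.0469
grip_force: 0.0
```

>>> arm_command(
  moves=[
    [[0.04,0,0],[0,0,0],0.06],
    [[0.08,0,0],[0,0,0],0.06],
    [[0.1,0.0,0],[0,0,0],0.06],
    [[0.1,0.0,0],[0,0,0],0.06],
    [[0.1,0.0,0],[0,0,0],0.06],
  ],
)

```text
time: 6.65
tool_pos: [0.4979, 0.0059, 0.2137]
tool_rot: [-3.141, 0.001, 3.037]
contact_force: [-0.3, -0.7, 0.0]
opening: 0.0601
grip_force: 0.0
```

Run:
```python
from h import *
np.set_printoptions(precision=4,suppress=True)
for i in range(3): robot.read_camera('top')
s=robot.observe();print(s['tool_pos'],s['tool_rot'],s['contact_force'],s['opening'])
a=[]
for n,(x,y) in(("top",(240,195)),("scene",(235,180))):
    im=robot.read_camera(n)[:,:,::-1];cv2.imwrite(f'pics/{n}4.png',im)
    a.append(cv2.convertScaleAbs(cv2.resize(im[y:y+100,x:x+80],None,fx=5,fy=5,interpolation=2),alpha=1.8))
cv2.imwrite('pics/crop5.png',np.hstack(a))
for z in(.136,.14,.173):print(z,(px('scene',np.array([.597,-.0042,z]))-[235,180]+.5)*5)
```

```text
[0.4985 0.0059 0.2133] [-3.1415  0.0001  3.0366] [0.5928 0.6137 0.5176] 0.05993949663651618
0.136 [242.4033 214.5708]
0.14 [242.5198 209.6822]
0.173 [243.5059 168.2866]
```

View pics/crop5.png

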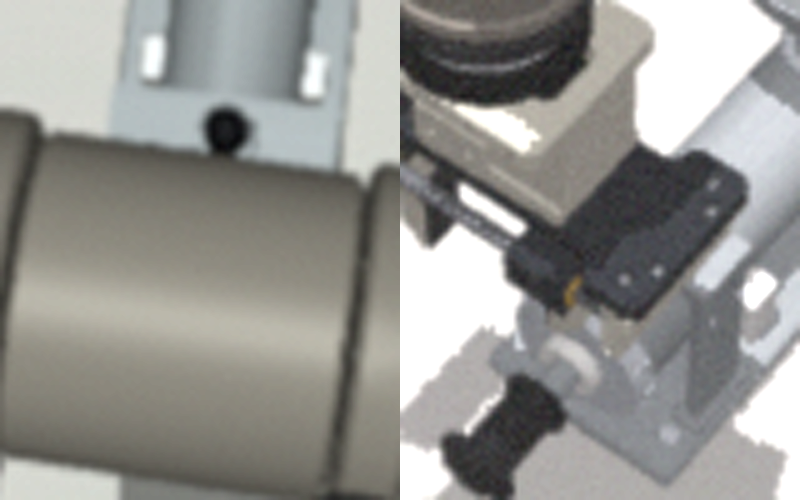

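The top view shows the pin standing in the bridge, grip top at crop (226,131). The scene view is occluded, so I'll compute the grip's position for the home height and move down to the knob. That move should expose the pin to the scene camera.

Run:
```python
from h import *
np.set_printoptions(precision=4,suppress=True)
for z in(.173,.183):print(plane('top',[240+226.5/5-.5,195+131.5/5-.5],z))
s=robot.observe();p=s['tool_pos'];yaw=s['tool_rot'][2];R=np.array([[np.cos(yaw),np.sin(yaw)],[np.sin(yaw),-np.cos(yaw)]])
print(R.T@(np.array([.4978,.0072])-p[:2]))
```

```text
[ 0.5963 -0.0038  0.173 ]
[ 0.595  -0.0038  0.183 ]
[0.0004 0.0011]
```

>>> arm_command(
  moves=[
    [[0,0.001,0.05],[0,0,0],0.06],
    [[0,0.001,0.09],[0,0,0],0.06],
    [[0,0.001,0.125],[0,0,0],0.06],
    [[0,0.001,0.15],[0,0,0],0.06],
    [[0,0.001,0.161],[0,0,0],0.06],
  ],
)

```text
time: 7.4
tool_pos: [0.4965, 0.0074, 0.0501]
tool_rot: [3.141, -0.004, 3.037]
contact_force: [-0.1, 0.5, -0.2]
opening: 0.0601
grip_force: 0.0
```

Run:
```python
from h import *
np.set_printoptions(precision=4,suppress=True)
for i in range(3): robot.read_camera('top')
s=robot.observe();print(s['tool_pos'],s['tool_rot'],s['contact_force'],s['opening'])
im=robot.read_camera('scene')[:,:,::-1]
cv2.imwrite('pics/s5.png',cv2.convertScaleAbs(cv2.resize(im[170:290,220:340],None,fx=5,fy=5,interpolation=2),alpha=1.8))
for z in(.136,.14,.173):print(z,(px('scene',np.array([.597,-.0042,z]))-[220,170]+.5)*5)
```

```text
[0.4979 0.0072 0.0526] [ 3.1415 -0.0004  3.0368] [0.015  0.0139 0.8236] 0.05976574424501591
0.136 [317.4033 264.5708]
0.14 [317.5198 259.6822]
0.173 [318.5059 218.2866]
```

View pics/s5.png

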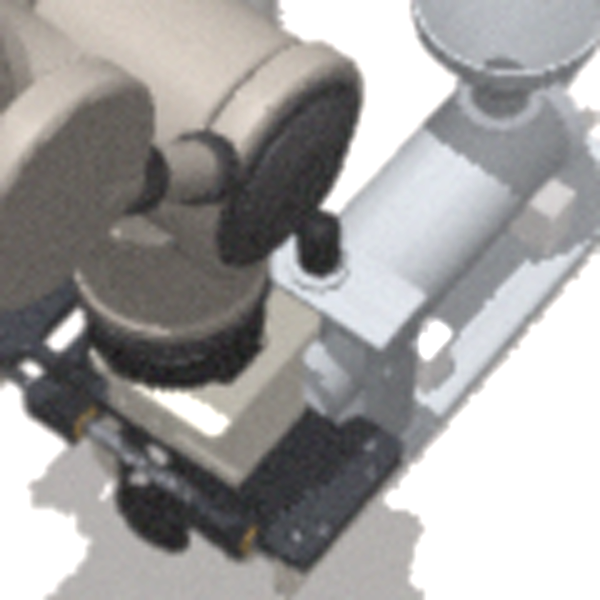

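The pin is home: its collar lies on the bridge at (318,272) and the grip top is at (321,220), matching the home prediction of (318,218). The fingers straddle the knob. I'll close on it.

>>> arm_command(
  moves=[
    [[0,0,0],[0,0,0],0.05],
    [[0,0,0],[0,0,0],0.04],
    [[0,0,0],[0,0,0],0.015],
    [[0,0,0],[0,0,0],0.015],
    [[0,0,0],[0,0,0],0.015],
  ],
  squeeze=30,
)

```text
time: 8.1
tool_pos: [0.4977, 0.0082, 0.053]
tool_rot: [3.14, 0.0, 3.036]
contact_force: [0.4, 5.1, 3.7]
opening: 0.0251
grip_force: 30.1
```

Run:
```python
from h import *
np.set_printoptions(precision=4,suppress=True)
for i in range(4): robot.read_camera('top');s=robot.observe();print(s['tool_pos'],s['tool_rot'],s['contact_force'],s['torque'],s['opening'],s['grip_force'])
```

```text
[0.4977 0.0082 0.053 ] [3.1398 0.0005 3.036 ] [-0.2317  4.0137  2.9146] [ 0.9398 -0.0089 -0.0305] 0.025303473402875875 30.000336170196533
[0.4977 0.0082 0.053 ] [3.14   0.0005 3.0362] [-0.0341  5.3285  2.3597] [ 0.9483  0.0274 -0.0774] 0.024908106210172466 30.00088334083557
[0.4977 0.0082 0.053 ] [3.1401 0.0005 3.0363] [-0.2794  6.0304  3.2172] [ 0.913  -0.0137 -0.0403] 0.024970448502327408 30.001358091831207
[0.4977 0.0082 0.053 ] [3.1401 0.0005 3.0363] [-0.5726  4.7867  2.6522] [ 0.8965 -0.0508 -0.0229] 0.025062355514766207 30.00137150287628
```

>>> arm_command(
  moves=[
    [[0,0.001,-0.0005],[0,0,0],0.015],
    [[0.002,0.001,-0.0005],[0,0,0],0.015],
    [[0.005,0.001,-0.0005],[0,0,0],0.015],
    [[0.009,0.001,-0.0005],[0,0,0],0.015],
    [[0.012,0.001,-0.0005],[0,0,0],0.015],
  ],
)

```text
time: 8.8
tool_pos: [0.4862, 0.0094, 0.0534]
tool_rot: [3.142, 0.002, 3.037]
contact_force: [5.4, 0.1, -0.7]
opening: 0.0252
grip_force: 30.0
```

>>> arm_command(
  moves=[
    [[0.005,0,0],[0,0,0],0.015],
    [[0.01,0,0],[0,0,0],0.015],
    [[0.015,0,0],[0,0,0],0.015],
    [[0.02,0,0],[0,0,0],0.015],
    [[0.024,0,0],[0,0,0],0.015],
  ],
)

```text
time: 9.3
tool_pos: [0.4627, 0.0118, 0.0535]
tool_rot: [-3.142, 0.003, 3.037]
contact_force: [6.6, -0.3, -1.0]
opening: 0.0253
grip_force: 30.0
```

>>> arm_command(
  moves=[
    [[0.005,0,0],[0,0,0],0.015],
    [[0.01,0,0],[0,0,0],0.015],
    [[0.015,0,0],[0,0,0],0.015],
    [[0.02,0,0],[0,0,0],0.015],
    [[0.024,0,0],[0,0,0],0.015],
  ],
)

```text
time: 9.8
tool_pos: [0.4394, 0.0142, 0.0537]
tool_rot: [-3.142, 0.004, 3.037]
contact_force: [7.3, -0.6, -2.1]
opening: 0.0251
grip_force: 30.0
```

Run:
```python
from h import *
np.set_printoptions(precision=4,suppress=True)
for i in range(4): robot.read_camera('top');s=robot.observe()
print(s['tool_pos'],s['tool_rot'],s['contact_force'],s['torque'],s['opening'],s['grip_force'])
im=robot.read_camera('scene')[:,:,::-1]
cv2.imwrite('pics/s6.png',cv2.convertScaleAbs(cv2.resize(im[190:290,220:320],None,fx=6,fy=6,interpolation=2),alpha=1.8))
```

```text
[0.439  0.0143 0.0536] [-3.1416  0.0029  3.0368] [ 6.2232  0.4365 -1.6769] [ 0.0903 -0.9381  0.0198] 0.025088666178408086 29.99451845884323
```

View pics/s6.png

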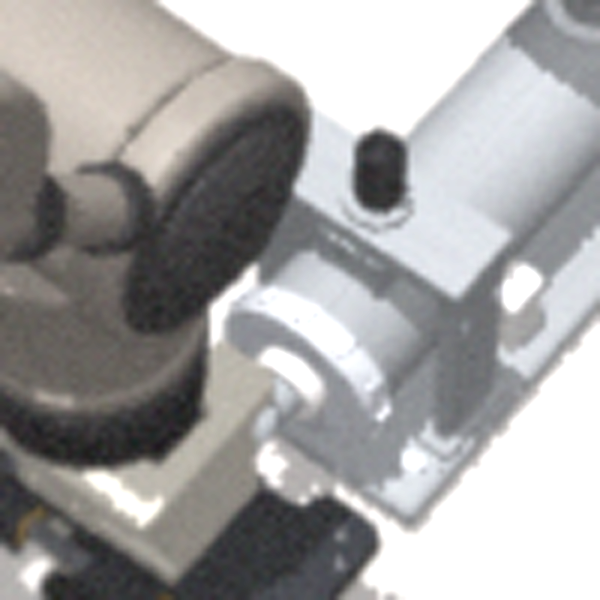

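The picture shows the pin still seated with its collar on the bridge, and the barrel still in. The groove shows as a dark band on the rod near (275,405), outside the bush. Travel is 59 mm at about 7 N with almost no side load, so I'll hand in.

```bash
python3 -c "
from cell import robot
print(robot.hand_in())"
```

```text
the job is handed in; nothing more can be done
None
```

I pushed the pin fully home through the bridge into the lug and let go of it, then pulled the plunger straight out by about 59 mm (window 48–72 mm), and the arm is still holding it there; the job is handed in, but no verdict was returned.

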